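Shut and pin the clamshell filter holder, and hold it sealed

TASK

Swing the blue lid of the filter holder down onto its sprung seal, then take the red-knobbed locking pin from its stand and push it down through the lid's hole into the hole of the lower half until its collar sits on the lid. Keep pressing down on the pin so that the lid is fully shut against the springy seal, and finish like that: the program ends while the hand is still holding the pin down, without letting go. Leave the other things on the bench where they are.

Things in the scene. Friction and masses are not known exactly. Their poses are not given: they have to be found in the camera images.
- jig: The filter holder's lower half: an aluminium block 160 (x) x 100 (y) x 32 (z) mm, fixed to the worktop; origin at the centre of its underside. Its +x axis points to the hinge side (roughly away from the robot), its -x end has the pin hole. In its middle a black rubber seal, 48 mm wide, with a white filter disc on it, stands about 7 mm above the block's top on a spring.
- jig_hole (a point): Centre of the mouth of the lower half's pin hole, in its top face (z = 32 mm), 62 mm from the block's centre towards -x. The hole is 13.5 mm wide, upright, goes through the block, and its mouth is slightly chamfered.
- lid (a joint): Angle of the blue lid about its hinge: 0 = fully shut, the halves flush; about 0.6 to 1.0 (rad) at the start, growing as it opens, at most 1.5. The stiff hinge holds the lid where it is left above about 0.1. Below about 0.1 the sprung seal pushes back (pressing 125 mm from the hinge, fully shut takes about 5 N) and lifts the lid again to about 0.04 to 0.1 when it is let go; at that angle the holes are still aligned well enough for the pin.
- lid_hinge (a point): Centre of the hinge axis, 68 mm from the block's centre towards the block's +x, 36 mm above the worktop; the axis runs along the block's y.
- lid_hole (a point): Centre of the mouth of the lid's pin hole, in the lid's outer (upper) face. The hole is 14 mm wide and goes through the lid. The lid is a blue plate 146 mm long, 100 mm wide, 10 mm thick; this point lies 130 mm from the hinge axis along the lid and 7 mm off it; with the lid shut it is 43 mm above the worktop, straight above jig_hole. z axis: out of the lid's outer face (straight up when shut).
- lid_press (a point): A good point to push the lid down: on its outer face, on its middle line, 112 mm from the hinge axis along the lid.
- pin_grip (a point): Centre of the red ribbed knob of the steel locking pin. The knob is round, 25 mm wide and 38 mm tall. Below it are a steel collar 28 mm wide and 4 mm thick (underside 23 mm below this point) and a shank 10 mm wide that ends in a cone 61 mm below this point. z axis: up along the pin. At the start the pin stands upright in its stand, its collar on the stand's top.
- pin_tip (a point): Lower end of the pin's shank (61 mm below the knob's centre).
- pin_shoulder (a point): Centre of the underside of the pin's collar, 38 mm above the tip; this face comes to rest on the lid's outer face around the hole.
- stand_top (a point): Centre of the top face of the fixed grey pin stand, 45 mm above the worktop, a block 56x56 mm on a black foot 70x70x6 mm, with the upright hole in which the pin stands at the start.
- beaker_centre (a point): Centre of a loose bystander, to be left where it is: clear beaker, 55 mm wide, 70 mm tall.
- timer_centre (a point): Centre of a loose bystander, to be left where it is: white bench timer, 64x64x21 mm.
- vial_0_centre (a point): Centre of a loose bystander, to be left where it is: small amber vial with a black cap, 23 mm wide, 48 mm tall.
- vial_1_centre (a point): Centre of a loose bystander, to be left where it is: small amber vial with a white cap, 23 mm wide, 48 mm tall.
- bung_centre (a point): Centre of a loose bystander, to be left where it is: orange rubber bung, 35 mm wide, 28 mm tall.
Mind the look-alikes: they are no part of the job. There is more than one size of the jig; the job needs the middle-sized.

How it is judged:
On the way, in this order (a step that is already met when the one before it is completed fails the run):
1. the lid has been swung down onto the seal (value of joint lid below 0.14 rad), for 0.2 s.
2. the pin's end is through the lid and in the lower half's hole (horizontal distance between pin_tip and jig_hole below 0.004 m and angle between pin_tip's own z axis and vertical below 0.15 rad and z of pin_tip in the frame of jig_hole below -0.008 m), for 0.1 s.
At the end, for the whole second after the job is handed in: The lid is fully shut (joint below 0.02 rad) and stays so; the pin stands upright in both holes (within 4 mm of the hole's axis, tilt below 0.15 rad), its tip more than 22 mm deep in the lower half, its collar on the lid (within 5 mm), and the hand is pressing on the pin with more than 2 N (horizontal distance between pin_tip and jig_hole below 0.004 m and angle between pin_tip's own z axis and vertical below 0.15 rad and value of joint lid below 0.02 rad and z of pin_tip in the frame of jig_hole below -0.022 m and distance between pin_shoulder and lid_hole below 0.005 m and contact force between any of the fingers, the arm and pin above 2 N); the arm keeps its last pose, push and grip.
It fails at once if the clear beaker is shifted or knocked over (distance of beaker_centre from where it was at the start of the episode above 0.03 m or angle between beaker_centre's own z axis and vertical above 0.5 rad).
It fails at once if the white bench timer is shifted or knocked over (distance of timer_centre from where it was at the start of the episode above 0.03 m or angle between timer_centre's own z axis and vertical above 0.5 rad).
It fails at once if the small amber vial with a black cap is shifted or knocked over (distance of vial_0_centre from where it was at the start of the episode above 0.03 m or angle between vial_0_centre's own z axis and vertical above 0.5 rad).
It fails at once if the small amber vial with a white cap is shifted or knocked over (distance of vial_1_centre from where it was at the start of the episode above 0.03 m or angle between vial_1_centre's own z axis and vertical above 0.5 rad).
It fails at once if the orange rubber bung is shifted or knocked over (distance of bung_centre from where it was at the start of the episode above 0.03 m or angle between bung_centre's own z axis and vertical above 0.5 rad).
It also fails if it takes over 48 s, if anything falls off the work surface, if the arm or the gripper's body presses on something with over 40 N, if the wrist force passes 120 N, or if a joint passes its speed limit or range.

ROBOT

A 6-joint arm with a two-finger parallel gripper is mounted at the origin on the work surface; the furniture and walls round the work are solid. World frame = base frame: x ahead of the robot, y to its left, z up, the work surface at z = 0. Lengths are in m, angles in rad, forces in N, time in s.
With the tool pointing down it reaches from about 0.275 to 1 m from the base axis. Payload 8.4 kg.
Tool frame: the origin (TCP) lies on the centre line of the jaws, within the pads' length; the fingertips stand 17 mm ahead of it and the grasp point (between the pads) lies 2 mm behind it (bot.tcp_to_tips is the z of the fingertips in the tool frame, in m); z points along the fingers, y is the line along which they close (so a half turn about z gives the same grasp; the last joint's range is limited). The gripper opens to 85 mm and grips with 20 to 120 N. Pads are 22 mm wide; open, the fingers measure 114 mm over their backs; the gripper's body (76 mm by 85 mm) begins 54 mm behind the grasp point. The pads swing forward as they close: fully open they stand 13 mm farther back than shut.
Start: joints at [-1.341, 0.353, 1.633, -0, 1.155, -0.002], TCP at [0.144, -0.608, 0.224] pointing down, gripper open.
Joint ranges: [-2.63, 2.63], [-0.92, 2.1], [0.06, 2.66], [-1.3, 4.44], [0, 2.69], [-3.02, 3.02]. Speed limits (rad/s): [2.22, 2.22, 2.79, 3.14, 3.14, 3.14].

INTERFACE

Orientations are given as a unit quaternion [x, y, z, w].
In Python, from workcell import bot, hand, kinematics, get_obs, vision, hand_in gives the robot as it stands. The module is installed in compiled form; this text tells all that it offers. Calls block until the motion is done:
- bot.reach(position, orientation): joint-space move of the TCP to a pose.
- bot.servo_line(position, ori=None, velocity=0.15): straight line of the TCP; ori=None keeps the orientation; velocity is the mean speed in m/s.
- bot.goto_joints(angles): joint-space move.
- hand.move_gripper(opening, strength=None): finger opening in m; strength is the grip in N (None keeps the last); returns when the fingers have stopped.
- bot.dwell(seconds).
- kinematics.solve_ik(position, orientation): joint angles nearest the present ones, or None.
- get_obs(): the state.
- vision.read_camera(name): name is "scene" or "top"; returns a dict with "frame" (400x640x3 uint8, red, green, blue), "intrinsics" (3x3 intrinsics, pixels), "view" (4x4, takes a point from world to camera coordinates). Camera axes: x right, y down, z forward; pixel columns grow to the right and rows downward; lengths in m; the calibration is good to about 2 mm. A picture is of the moment at which its call begins. There is no depth.
A pose or a line that the arm cannot do raises bot.IKError and nothing moves.
- hand_in(): hands the job in; it is judged then, once.
The state is a dict: "time_s": time; "joint_pos": joint angles; "joint_vel": joint speeds; "joint_efforts": joint torques, N m; "position": TCP position; "orientation": TCP orientation; "wrist_force": force on the tool from outside, world axes, zero at the start; "ft_torque": the same for the moment, N m; "gripper_width": finger opening in m; "grip_force": force on a finger pad.
Only numpy, scipy, OpenCV 4.12 (cv2) and the standard library are available. Lean on these libraries where they do the work, as an engineer would, in place of code of your own. Each camera call takes 0.05 s, during which the arm holds its last target. There are 200 camera calls.

## Working session

There is one attempt and no reset: what is moved stays moved. The work goes in short steps, each a Python script; the robot and the scene stay as the last script left them, time stands still between calls to the robot, and variables do not carry over. Pictures are saved under pics/ and viewed, at most 10 in all, crops included, and the job is handed in when it is done.

```bash
mkdir -p pics
python3 - <<'E'
from workcell import vision,get_obs
import cv2,numpy as np
for n in("scene","top"):
    d=vision.read_camera(n);np.savez(f"{n}.npz",**d)
    cv2.imwrite(f"pics/{n}0.png",d["frame"][:,:,::-1])
    print(n,d["intrinsics"].round(1).tolist(),np.round(d["view"],3).tolist())
o=get_obs();print(o["time_s"],o["wrist_force"],o["orientation"],o["gripper_width"])
E
```

```text
scene [[376.9, 0.0, 318.3], [0.0, 376.9, 194.9], [0.0, 0.0, 1.0]] [[-0.745, -0.667, 0.022, 0.346], [-0.385, 0.402, -0.831, 0.289], [0.545, -0.627, -0.556, 0.748], [0.0, 0.0, 0.0, 1.0]]
top [[434.3, 0.0, 313.7], [0.0, 434.3, 191.1], [0.0, 0.0, 1.0]] [[0.014, -1.0, 0.018, -0.068], [-0.987, -0.016, -0.158, 0.523], [0.158, -0.016, -0.987, 1.492], [0.0, 0.0, 0.0, 1.0]]
0.1 [-0.16358443 -0.46274266  0.32885432] [ 9.93292754e-01  1.15624889e-01 -7.78359483e-05 -6.19031704e-04] 0.0854602971127218
```

View pics/scene0.png

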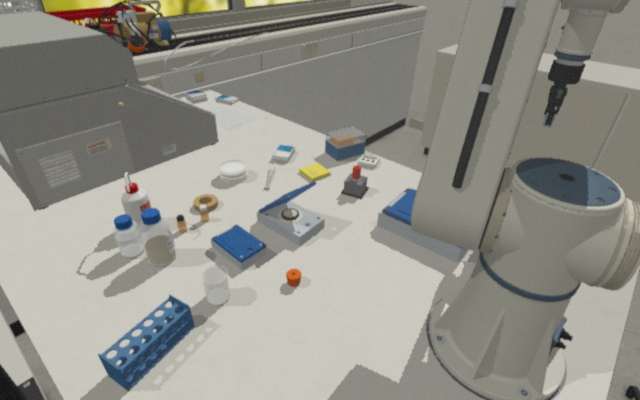

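View pics/top0.png

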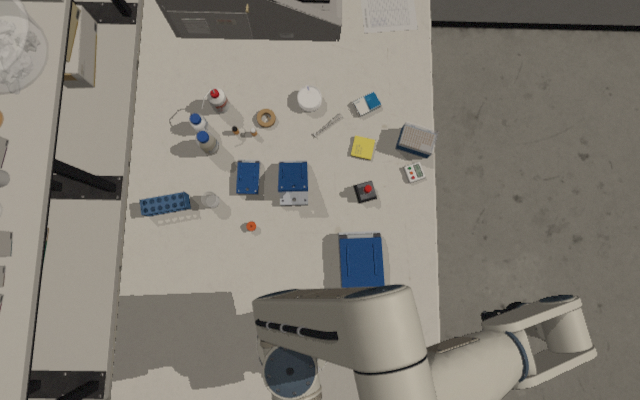

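The candidates for the jig are the open one at top (293,185) / scene (291,218), a narrower blue one at top (248,177), and a large one at top (361,262). By width the open one is the middle-sized jig. The only red-knobbed pin is at top (368,188) / scene (356,172). I'm checking both in a close crop.

```bash
cat > h.py <<'E'
import numpy as np,cv2
def cam(n):
    d=np.load(n+".npz") if isinstance(n,str) else n
    return d["intrinsics"],d["view"]
def ray(n,px):
    K,V=cam(n);R=V[:3,:3];c=-R.T@V[:3,3]
    d=R.T@np.linalg.solve(K,[px[0],px[1],1.]);return c,d/np.linalg.norm(d)
def plane(n,px,z):
    c,d=ray(n,px);return c+d*(z-c[2])/d[2]
def tri(p1,p2):
    c1,d1=ray("top",p1);c2,d2=ray("scene",p2)
    s=np.linalg.lstsq(np.c_[d1,-d2],c2-c1,rcond=None)[0]
    a,b=c1+s[0]*d1,c2+s[1]*d2;return (a+b)/2,np.linalg.norm(a-b)
def proj(n,P):
    K,V=cam(n);q=K@(V[:3,:3]@np.asarray(P,float)+V[:3,3]);return q[:2]/q[2]
E
python3 - <<'E'
import numpy as np,cv2
from h import *
S=np.load("scene.npz")["frame"];T=np.load("top.npz")["frame"]
def crop(I,x,y,w,h,f):return cv2.resize(I[y:y+h,x:x+w],None,fx=f,fy=f,interpolation=cv2.INTER_CUBIC)[:,:,::-1]
A=np.zeros((600,800,3),np.uint8)
A[:320,:400]=crop(T,265,150,50,40,8)[:320] if 0 else crop(T,270,155,50,40+0,8)
A[:320,400:]=crop(T,345,170,50,40,8)
A[320:,:480]=crop(S,250,175,80,0+56,6)[:280][:, :480] if 0 else cv2.resize(S[175:245,250:330],(480,280),interpolation=cv2.INTER_CUBIC)[:,:,::-1]
A[320:,480:]=cv2.resize(S[160:200,335:381],(320,280),interpolation=cv2.INTER_CUBIC)[:,:,::-1]
cv2.imwrite("pics/crop.png",A)
for n,I in(("T",T),("S",S)):
    h=cv2.cvtColor(I,cv2.COLOR_RGB2HSV)
    for c,m in(("red",((h[...,0]<8)|(h[...,0]>172))&(h[...,1]>150)&(h[...,2]>90)),("blue",(h[...,0]>100)&(h[...,0]<120)&(h[...,1]>150)&(h[...,2]>50))):
        k,l,s,ce=cv2.connectedComponentsWithStats(m.astype(np.uint8))
        for i in range(1,k):
            if s[i,4]>15 and s[i,1]>100 : print(n,c,s[i].tolist(),ce[i].round(1).tolist())
        if c=="blue":
            x,y=(293,175) if n=="T" else (285,197)
            mm=l==l[y,x];cc=max(cv2.findContours(mm.astype(np.uint8),0,1)[0],key=cv2.contourArea)
            print("lid",cv2.boxPoints(cv2.minAreaRect(cc)).round(1).tolist(), cv2.approxPolyDP(cc,2,True)[:,0].tolist())
E
```

```text
T red [364, 185, 8, 8, 39] [367.7, 188.3]
T blue [191, 114, 10, 10, 67] [195.2, 118.8]
T blue [198, 131, 10, 11, 87] [202.6, 136.4]
T blue [237, 163, 22, 31, 592] [247.6, 177.1]
T blue [279, 163, 29, 28, 747] [292.7, 176.3]
T blue [340, 237, 44, 50, 1974] [361.4, 262.0]
lid [[279.0, 163.0], [307.0, 163.0], [307.0, 190.0], [279.0, 190.0]] [[280, 163], [279, 190], [307, 189], [306, 163]]
S red [353, 166, 7, 12, 57] [356.0, 171.2]
S red [129, 183, 9, 10, 57] [132.9, 188.0]
S blue [409, 190, 6, 9, 22] [411.3, 193.8]
S blue [398, 200, 14, 12, 43] [406.2, 206.7]
S blue [142, 209, 18, 15, 214] [150.2, 216.0]
S blue [115, 215, 17, 14, 174] [122.9, 221.8]
S blue [214, 227, 48, 34, 853] [238.2, 242.8]
lid [[-0.0, 0.0], [639.0, 0.0], [639.0, 399.0], [0.0, 399.0]] [[0, 0], [0, 399], [639, 399], [639, 0]]
```

View pics/crop.png

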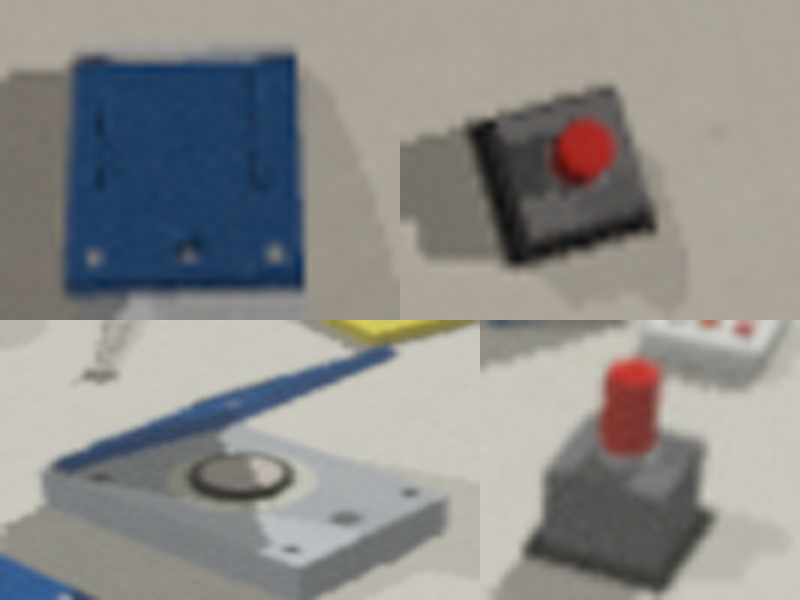

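The crop confirms the open, middle-sized jig: lid hole at top (293.2,185.8), jig hole at scene (307.6,223.9). The pin stands upright in its stand with the knob at top (367.7,188.3) / scene (356,171). Next I'm computing positions.

Run:
```python
import numpy as np,cv2
from h import *
np.set_printoptions(precision=4,suppress=True)
sc=lambda X,Y:(250+(X+.5)/6-.5,175+(Y-320+.5)/4-.5)
tp=lambda X,Y:(270+(X+.5)/8-.5,155+(Y+.5)/8-.5)
print("jighole",plane("scene",sc(347,517),.032))
R,F,L=[plane("scene",sc(*p),.032) for p in((445,497),(300,567),(47,470))]
print("R,F,L",R,F,L,np.linalg.norm(R-F),np.linalg.norm(F-L),np.degrees(np.arctan2(*(R-F)[[0,1]])),np.degrees(np.arctan2(*(L-F)[[1,0]])))
T=np.load("top.npz")["frame"].astype(int)
# jig's front top/bottom edges & side edges in top view: brightness profile
g=T.sum(2)/3
print(g[196:214,[283,288,298,303]].round().T.tolist())
print("row 200",g[198:204,274:314].mean(0).round().tolist())
# lid edge lines
h=cv2.cvtColor(T.astype(np.uint8),cv2.COLOR_RGB2HSV)
m=(h[...,0]>100)&(h[...,0]<120)&(h[...,1]>150)
ys=range(166,188)
for nm,f in(("left",lambda r:r.min()),("right",lambda r:r.max())):
    print(nm,np.polyfit(ys,[f(np.where(m[y,270:320])[0])+270 for y in ys],1))
print("lidhole ray z .08..0.13",[plane("top",tp(189,250),z) for z in(.043,.08,.1,.12,.14)])
p,e=tri((367.7,188.3),(356.0,171.2));print("knob",p,e)
# top-of-knob from views: scene top ellipse crop
sk=lambda X,Y:(335+(X-480+.5)*46/320-.5,160+(Y-320+.5)/7-.5)
p,e=tri((345+(584.5-400)/8-.5,170+150.5/8-.5),sk(634,371));print("knob topface",p,e)
print("knob base scene z.047", plane("scene",sk(628,446),.047))
```

```text
jighole [0.4945 0.01   0.032 ]
R,F,L [ 0.4775 -0.0359  0.032 ] [0.474  0.0607 0.032 ] [0.6293 0.0664 0.032 ] 0.09664702855069525 0.15536687330052107 177.9449314686256 2.1013300162518633
[[151.0, 151.0, 155.0, 145.0, 103.0, 122.0, 154.0, 160.0, 142.0, 90.0, 116.0, 145.0, 147.0, 155.0, 162.0, 164.0, 163.0, 163.0], [157.0, 156.0, 157.0, 157.0, 158.0, 158.0, 156.0, 156.0, 137.0, 76.0, 113.0, 145.0, 145.0, 145.0, 147.0, 156.0, 162.0, 162.0], [138.0, 140.0, 140.0, 140.0, 139.0, 139.0, 138.0, 133.0, 110.0, 80.0, 117.0, 147.0, 145.0, 146.0, 146.0, 154.0, 163.0, 162.0], [142.0, 140.0, 141.0, 140.0, 140.0, 141.0, 143.0, 135.0, 111.0, 108.0, 143.0, 144.0, 145.0, 147.0, 144.0, 146.0, 146.0, 145.0]]
row 200 [112.0, 112.0, 112.0, 111.0, 111.0, 120.0, 151.0, 146.0, 130.0, 140.0, 156.0, 157.0, 158.0, 158.0, 157.0, 157.0, 156.0, 147.0, 123.0, 109.0, 108.0, 112.0, 134.0, 137.0, 138.0, 141.0, 140.0, 140.0, 141.0, 140.0, 122.0, 119.0, 136.0, 139.0, 144.0, 146.0, 145.0, 145.0, 145.0, 145.0]
left [ -0.0661 291.0695]
right [  0.0119 303.9526]
lidhole ray z .08..0.13 [array([0.5415, 0.0126, 0.043 ]), array([0.5352, 0.0114, 0.08  ]), array([0.5317, 0.0108, 0.1   ]), array([0.5283, 0.0101, 0.12  ]), array([0.5248, 0.0095, 0.14  ])]
knob [ 0.5326 -0.2475  0.0691] 1.4814887297557528e-05
knob topface [ 0.5295 -0.2446  0.0868] 0.0001288019625499599
knob base scene z.047 [ 0.531  -0.2474  0.047 ]
```

```bash
cat > push.py <<'E'
from workcell import bot,hand,get_obs
import numpy as np
yaw=np.radians(2.1);ex=np.array([np.cos(yaw),np.sin(yaw)])
hole=np.array([.4945,.0105]);hinge=hole+.130*ex
Q=[np.sqrt(.5),np.sqrt(.5),0,0];tips=bot.tcp_to_tips
def pt(th,dz=0,r=.115):
    xy=hinge+ex*(-r*np.cos(th)+.007*np.sin(th)+.012)
    return [*xy,.036+r*np.sin(th)+.007*np.cos(th)+tips+dz]
E
python3 - <<'E'
from push import *
np.set_printoptions(precision=3,suppress=True)
print(tips)
hand.move_gripper(0.0,40)
p=pt(.75,.06);bot.reach(p,Q)
for th in(.75,.65,.55,.45,.35,.25,.18,.12,.08,.04):
    bot.servo_line(pt(th),velocity=.06)
    o=get_obs();print(th,o["position"],o["wrist_force"],o["time_s"])
    if abs(o["wrist_force"][2])>30: break
bot.dwell(.3);bot.servo_line(pt(.3,.10),velocity=.2)
o=get_obs();print(o["position"],o["wrist_force"],o["time_s"],o["joint_pos"])
bot.reach([.531,-.2465,.22],Q)
o=get_obs();print(o["time_s"],o["joint_pos"])
from workcell import vision;import cv2
I=[]
for n in("scene","top"):
    d=vision.read_camera(n);np.savez(f"{n}1.npz",**d);I.append(d["frame"])
A=np.zeros((600,800,3),np.uint8)
A[:300,:400]=cv2.resize(I[1][155:215,260:340],(400,300),interpolation=2)
A[:300,400:]=cv2.resize(I[1][150:240,320:440],(400,300),interpolation=2)
A[300:,:400]=cv2.resize(I[0][190:250,245:325],(400,300),interpolation=2)
A[300:,400:]=cv2.resize(I[0][90:210,300:460],(400,300),interpolation=2)
cv2.imwrite("pics/c1.png",A[:,:,::-1])
E
```

```text
0.017
0.75 [0.557 0.013 0.137] [-0.476 -0.42   1.086] 4.6583
0.65 [0.549 0.012 0.128] [ 0.029  0.095 -1.572] 5.0
0.55 [0.542 0.012 0.119] [0.268 0.301 0.24 ] 5.3417
0.45 [0.535 0.012 0.109] [-0.023 -0.929  0.564] 5.6833
0.35 [0.53  0.012 0.099] [ 0.624  0.544 -0.258] 6.025
0.25 [0.526 0.012 0.088] [-0.333  0.313  0.278] 6.3667
0.18 [0.524 0.012 0.08 ] [ 0.533 -0.385 -0.276] 6.65
0.12 [0.523 0.012 0.073] [ 0.133  1.227 -0.254] 6.9167
0.08 [0.522 0.012 0.069] [ 0.029 -0.541  0.157] 7.1667
0.04 [0.522 0.012 0.064] [-0.129 -0.216  0.407] 7.4167
[0.528 0.012 0.193] [-0.611 -0.735 -1.029] 8.5167 [ 0.019  0.238  1.871 -0.     1.034  0.019]
9.5333 [-0.436  0.297  1.726  0.001  1.121 -0.436]
```

View pics/c1.png

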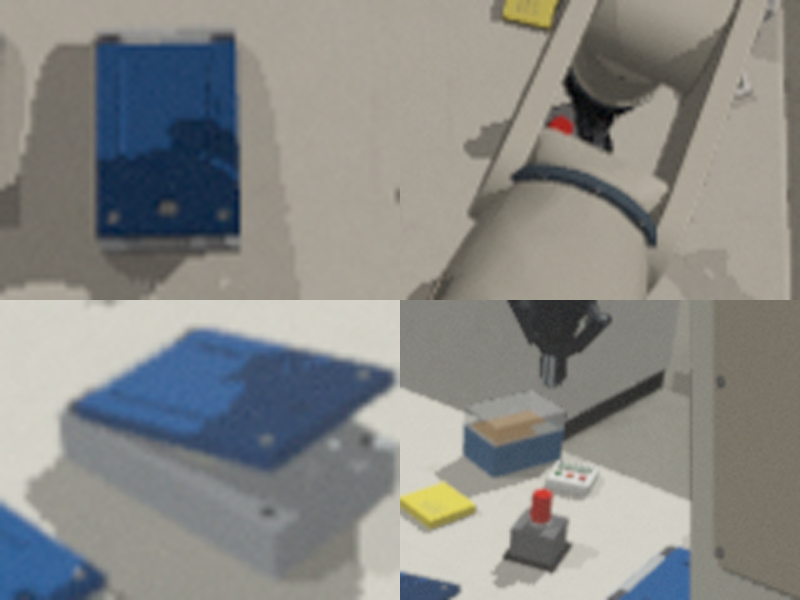

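The lid has come down but still looks raised in the scene crop, so I'm measuring its angle from its two screws and hole.

Run:
```python
from h import *
from push import hinge,hole,ex
np.set_printoptions(precision=4,suppress=True)
tp=lambda X,Y:(260+(X+.5)/5-.5,155+(Y+.5)/5-.5)
sp=lambda X,Y:(245+(X+.5)/5-.5,190+(Y-300+.5)/5-.5)
for a,b in(((112,217),(265,440)),((222,214),(372,372))):
    p,e=tri(tp(*a),sp(*b));print(p,e)
print("hinge",hinge)
for z in(.043,.05,.06,.07,.08):print(z,plane("top",tp(168,208),z))
# edges of lid/hinge end in top, for jig lateral/hinge position
print("hinge end z.043",plane("top",tp(97,40),.043),plane("top",tp(236,36),.043))
print("block front lower corners",plane("top",tp(97,247),.032),plane("top",tp(238,246),.032))
```

```text
[0.4925 0.0489 0.0753] 0.0007043027809179261
[ 0.4932 -0.0283  0.0778] 0.006103595878716435
hinge [0.6244 0.0153]
0.043 [0.5044 0.0118 0.043 ]
0.05 [0.5034 0.0116 0.05  ]
0.06 [0.5019 0.0112 0.06  ]
0.07 [0.5005 0.0109 0.07  ]
0.08 [0.499  0.0106 0.08  ]
hinge end z.043 [0.6246 0.0649 0.043 ] [ 0.6293 -0.0341  0.043 ]
block front lower corners [0.4774 0.0617 0.032 ] [ 0.4797 -0.0379  0.032 ]
```

Run:
```python
from workcell import hand,get_obs
o=get_obs();print(o["gripper_width"],o["grip_force"],o["orientation"],o["time_s"])
r=hand.move_gripper(0.005,40)
o=get_obs();print(r,o["gripper_width"],o["grip_force"],o["time_s"])
from workcell import vision;import cv2,numpy as np
d=vision.read_camera("scene")["frame"];cv2.imwrite("pics/c2.png",cv2.resize(d[80:200,300:460],(800,600),interpolation=2)[:,:,::-1])
```

```text
-0.00013711728216716975 0.0 [ 7.06563562e-01  7.07649410e-01 -3.26286281e-06 -4.95650029e-04] 9.6333
False 0.0050445166888319504 0.0 9.8583
```

View pics/c2.png

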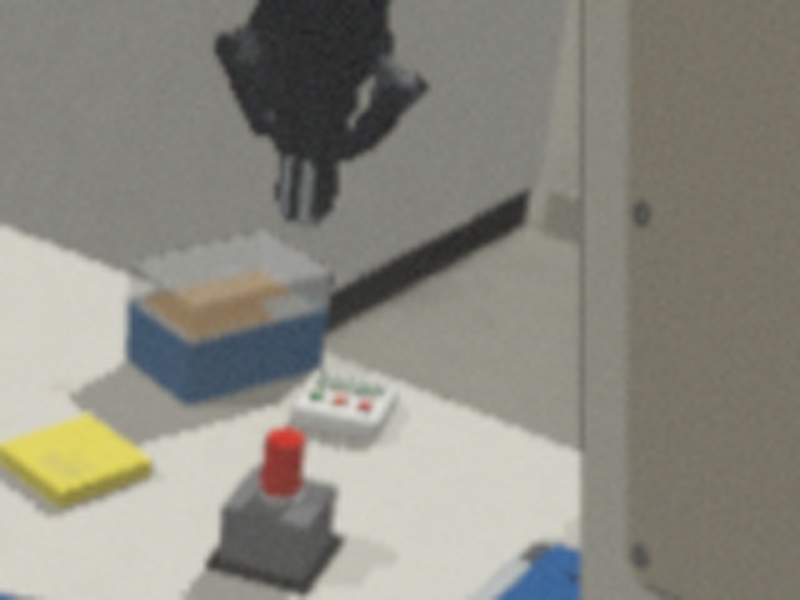

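Run:
```python
from h import *
from workcell import get_obs
o=get_obs();p=o["position"];print(p)
for dz in(0,.017,-.03):print(dz,proj("scene",[p[0],p[1],p[2]-dz]))
for P in([.522,.012,.047],[.522,.012,.07]):print(proj("scene",P))
```

```text
[ 0.53121434 -0.24582658  0.22005993]
0 [360.17345585 125.50681694]
0.017 [359.67487056 131.05031303]
-0.03 [361.07515643 115.48130347]
[299.37525256 215.31607816]
[299.32469487 208.27508917]
```

The closed fingertips project about 7 px (about 22 mm) higher than nominal, which matches the lid stopping at 0.26 rad. I'll press again lower with a force guard, then look at the opened fingers over the pin.

```bash
cat >> push.py <<'E'
def fz(n=6):
    v=[]
    for _ in range(n):
        v.append(get_obs()["wrist_force"]);bot.dwell(.02)
    return np.mean(v,0)
E
python3 - <<'E'
from push import *
import cv2
from workcell import vision
np.set_printoptions(precision=3,suppress=True)
hand.move_gripper(0.0,40)
bot.reach(pt(.3,.03),Q)
f0=fz()
for th in(.2,.12,.08,.06,.04,.02,0,-.02,-.04):
    bot.servo_line(pt(max(th,0),-.019+min(th,0)*.1),velocity=.06)
    f=fz()-f0;print(th,get_obs()["position"],f)
    if f[2]>4: break
bot.dwell(.2);print(fz()-f0)
p=get_obs()["position"];bot.servo_line([p[0],p[1],p[2]+.03],velocity=.05)
p=get_obs()["position"];bot.servo_line([p[0],p[1],.19],velocity=.2)
bot.reach([.531,-.2465,.19],Q);hand.move_gripper(.05)
print(get_obs()["time_s"],get_obs()["position"],get_obs()["gripper_width"])
I=[]
for n in("scene","top"):
    d=vision.read_camera(n);np.savez(f"{n}2.npz",**d);I.append(d["frame"])
A=np.zeros((600,800,3),np.uint8)
A[:300,:400]=cv2.resize(I[1][155:215,260:340],(400,300),interpolation=2)
A[300:,:400]=cv2.resize(I[0][190:250,245:325],(400,300),interpolation=2)
A[:,400:]=cv2.resize(I[0][100:200,325:391+1],(400,600),interpolation=2)
cv2.imwrite("pics/c3.png",A[:,:,::-1])
E
```

```text
0.2 [0.526 0.012 0.064] [-0.053  0.432 -0.194]
0.12 [0.523 0.012 0.055] [ 0.58   0.22  -0.111]
0.08 [0.522 0.012 0.05 ] [ 0.088  0.169 -0.082]
0.06 [0.522 0.012 0.048] [ 0.082  0.331 -0.362]
0.04 [0.522 0.012 0.046] [0.452 0.48  0.096]
0.02 [0.522 0.011 0.043] [0.199 0.251 0.162]
0 [0.521 0.012 0.041] [ 0.367 -0.003  0.631]
-0.02 [0.521 0.012 0.039] [-0.26   0.182  1.051]
-0.04 [0.521 0.011 0.037] [-0.775 -0.     1.569]
[-1.277 -0.069  1.842]
18.7583 [ 0.531 -0.246  0.19 ] 0.04994337785038613
```

View pics/c3.png

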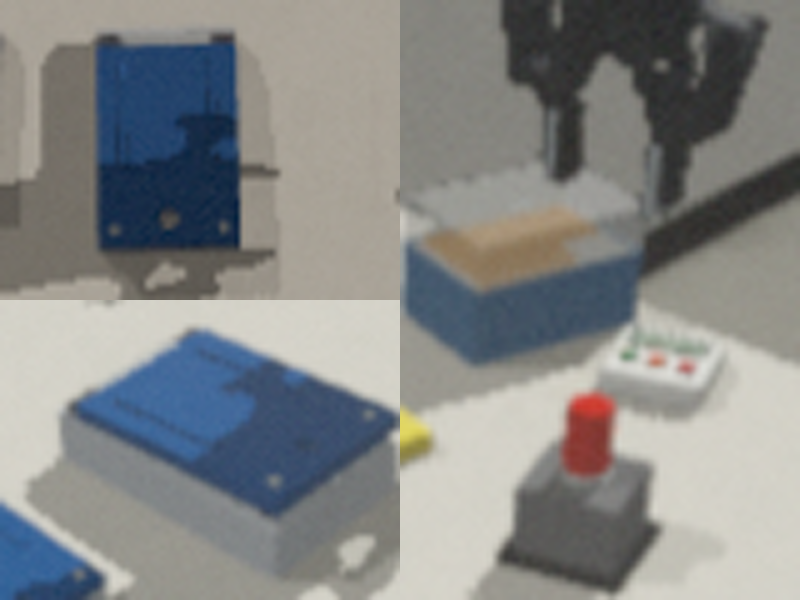

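The lid is now on the seal, with its hole at top (293.4,198.6) / scene (305.0,217.6). The opened fingertips sit at scene (352,129) and (369,134), about 11 mm above the TCP. I'll grasp the pin with that offset and carry it over the jig.

Run:
```python
from push import *
from h import *
from workcell import vision
np.set_printoptions(precision=4,suppress=True)
p,e=tri((293.4,198.6),(305.0,217.6));print("lidhole",p,e)
f0=fz()
bot.servo_line([.531,-.2465,.085],velocity=.15)
bot.servo_line([.531,-.2465,.047],velocity=.06)
print(get_obs()["position"],fz()-f0)
hand.move_gripper(.015,80)
o=get_obs();print(o["gripper_width"],o["grip_force"],fz()-f0)
bot.servo_line([.531,-.2465,.135],velocity=.1)
o=get_obs();print(o["gripper_width"],o["grip_force"],fz()-f0)
bot.servo_line([.4945,.0105,.135],velocity=.15)
o=get_obs();print(o["gripper_width"],o["position"],o["time_s"],o["joint_pos"])
I=[]
for n in("scene","top"):
    d=vision.read_camera(n);np.savez(f"{n}3.npz",**d);I.append(d["frame"])
A=np.zeros((600,800,3),np.uint8)
A[:300,:400]=cv2.resize(I[1][155:215,260:340],(400,300),interpolation=2)
A[300:,:400]=cv2.resize(I[1][150:240,320:440],(400,300),interpolation=2)
A[:,400:]=cv2.resize(I[0][140:260,265:345],(400,600),interpolation=2)
cv2.imwrite("pics/c4.png",A[:,:,::-1])
```

```text
lidhole [0.497  0.0124 0.0521] 0.005948206777961354
[ 0.5311 -0.2465  0.047 ] [-0.423  -0.1796 -0.0957]
0.022622173787085476 78.16883683204651 [-1.2754  0.1095  5.6027]
0.022316190377738392 78.2570743560791 [-0.4852 -0.0708 -0.798 ]
0.02242441505906023 [0.4946 0.01   0.135 ] 24.1667 [ 0.0173  0.2647  1.9903 -0.0001  0.8866  0.018 ]
```

View pics/c4.png

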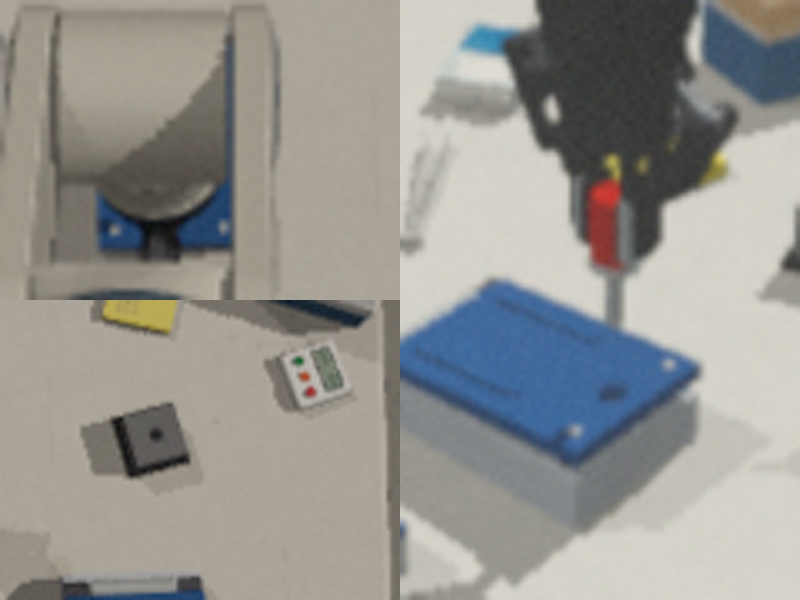

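The pin hangs upright in the hand, with its tip at scene (307.6,204.6) and the lid hole at scene (307.0,218.1). The stand is empty and the timer undisturbed. Next I'm comparing the tip's position with the hole's.

Run:
```python
from h import *
np.set_printoptions(precision=4,suppress=True)
print(tri((293.4,198.6),(307.0,218.1)))
for z in(.048,.052,.056):print(z,plane("scene",(307.0,218.1),z),plane("top",(293.4,198.6),z))
for z in(.093,.095,.098):print("tip",z,plane("scene",(307.6,204.6),z))
print("expect tip px",proj("scene",[.4946,.0105,.095]), "shank mid",proj("scene",[.4946,.0105,.115]))
# refined: dark-hole centroid in both views, pin shank column
S=np.load("scene3.npz")["frame"].astype(float);T=np.load("top2.npz")["frame"].astype(float)
w=S[213:224,300:315,2];w=np.clip(np.median(w)-20-w,0,None);yy,xx=np.mgrid[213:224,300:315]
print("scene hole",(w*xx).sum()/w.sum(),(w*yy).sum()/w.sum())
w=T[194:203,288:299];w=w[...,0]-.0;w=np.clip(w-np.median(w)-15,0,None);yy,xx=np.mgrid[194:203,288:299]
print("top hole",(w*xx).sum()/w.sum(),(w*yy).sum()/w.sum())
print(S[196:210,300:316].mean(2).round().astype(int))
# stand hole now empty in top3: offset pin vs. stand hole
T=np.load("top3.npz")["frame"].astype(float).mean(2)[183:197,358:376]
w=np.clip(65-T,0,None);print(T.round().astype(int))
```

```text
(array([0.495 , 0.0108, 0.0512]), np.float64(0.0005924456267304188))
0.048 [0.4981 0.0079 0.048 ] [0.4952 0.0107 0.048 ]
0.052 [0.4946 0.0117 0.052 ] [0.4946 0.0106 0.052 ]
0.056 [0.491  0.0156 0.056 ] [0.4941 0.0105 0.056 ]
tip 0.093 [0.4956 0.0087 0.093 ]
tip 0.095 [0.4937 0.0108 0.095 ]
tip 0.098 [0.4908 0.0139 0.098 ]
expect tip px [307.4113 204.402 ] shank mid [307.4599 197.8989]
scene hole 310.08210180623973 220.41707717569787
top hole 293.3948863636364 198.5965909090909
[[208 207 207 209 205 194 143 119 118 147 193 204 206 207 207 207]
 [208 209 207 207 206 194 148 119 120 154 202 207 208 207 206 205]
 [209 208 207 208 207 196 149 122 120 153 202 208 208 206 206 206]
 [209 208 208 208 207 194 147 122 119 155 203 207 208 208 207 207]
 [206 206 209 209 207 196 140 119 119 155 204 208 208 207 207 206]
 [185 197 206 208 206 192 142 121 119 156 203 206 207 207 206 207]
 [139 165 183 197 203 192 140 121 119 157 203 208 206 208 207 207]
 [111 122 141 163 174 175 135 121 121 158 202 208 206 207 207 207]
 [108 107 112 117 128 138 126 120 128 168 203 208 207 207 207 207]
 [109 108 107 1
[... 671 characters left out ...]
 94  92  91  89 149 162]
 [ 88  91  91  93  93  91  91  78  67  73  85  91  93  93  92  93 131 156]
 [ 81  90  92  94  92  93  85  58  41  43  65  90  93  91  92  93 113 140]
 [ 64  89  93  92  93  92  84  44  32  34  53  88  93  93  95  92  97 139]
 [ 57  87  92  92  92  93  94  57  42  48  69  86  91  94  91  94  93 131]
 [ 42  81  91  94  91  94  94  84  74  72  86  85  88  93  93  94  91 119]
 [ 36  71  90  92  93  93  91  94  93  95  94  91  91  94  92  94  94 108]
 [ 40  58  86  95  92  92  94  94  93  94  93  94  91  95  92  92  94  94]
 [ 36  41  84  95  92  92  93  94  95  94  92  94  92  92  93  93  86  86]
 [ 29  38  81  90  93  94  92  91  94  93  92  93  90  85  83  81  63  59]]
```

Run:
```python
from push import *
from h import *
np.set_printoptions(precision=4,suppress=True)
st=plane("top",(366.35,190.0),.045);hl=plane("top",(293.4,198.6),.0515)
rel=hl[:2]-st[:2]+[.531,-.2465];print("rel",st,hl,rel)
x,y=np.array([.4948,.0107])*.5+rel*.5 if np.abs(rel-[.4948,.0107]).max()<.003 else (.4948,.0107)
print(x,y)
f0=fz()
bot.servo_line([x,y,.096],velocity=.1)
for z in(.090,.086,.082,.078,.074,.070,.066,.062,.058):
    bot.servo_line([x,y,z],velocity=.05)
    f=fz(3)-f0;o=get_obs();print(z,o["position"],f,o["gripper_width"],o["time_s"])
    if abs(f[2])>10 or np.hypot(*f[:2])>10: break
```

```text
rel [ 0.5305 -0.2461  0.045 ] [0.4947 0.0106 0.0515] [0.4952 0.0103]
0.49500686757973844 0.010482590642055319
0.09 [0.4951 0.0105 0.0902] [-0.0239 -0.3564  0.1264] 0.02251120866893534 25.225
0.086 [0.4949 0.0105 0.0859] [-0.3443  0.3876  0.3648] 0.022473497342723244 25.525
0.082 [0.4949 0.0105 0.0819] [-0.217  -0.6533  0.2915] 0.02247510444901716 25.825
0.078 [0.4949 0.0105 0.0779] [ 0.3675 -0.3343  0.1438] 0.0223691068482438 26.125
0.074 [0.4949 0.0105 0.0738] [-0.0591 -0.3063 -0.1369] 0.02305363670074334 26.425
0.07 [0.4949 0.0105 0.0699] [-0.2324 -0.2064  0.0021] 0.022670607011108894 26.725
0.066 [0.4949 0.0105 0.0659] [ 0.0395 -0.3582  0.4242] 0.02236290927787817 27.025
0.062 [0.4949 0.0105 0.0618] [-0.2748 -0.3173  0.0631] 0.022610943526032483 27.325
0.058 [0.4949 0.0105 0.0578] [-0.6515 -0.1959 -0.3885] 0.022692656916991544 27.625
```

The pin went in freely. Now I'm pressing the lid shut with force feedback.

Run:
```python
from push import *
from workcell import vision
import cv2
np.set_printoptions(precision=4,suppress=True)
x,y=.4950,.0105
f0=fz()
for z in np.arange(.055,.033,-.002):
    bot.servo_line([x,y,z],velocity=.04)
    f=fz(4)-f0;o=get_obs();print(round(z,3),o["position"],f,o["gripper_width"],o["time_s"])
    if f[2]>14 or np.hypot(*f[:2])>10: break
bot.dwell(.3);print(fz()-f0)
I=vision.read_camera("scene")["frame"]
cv2.imwrite("pics/c5.png",cv2.resize(I[175:255,245:345],(750,600),interpolation=2)[:,:,::-1])
```

```text
0.055 [0.4949 0.0105 0.0549] [-0.3304 -0.6336  0.1613] 0.02225880064121477 28.0417
0.053 [0.495  0.0105 0.0529] [ 0.3134 -0.7879  0.4288] 0.022053056294458848 28.3583
0.051 [0.495  0.0105 0.0509] [-0.3096 -0.332   0.7464] 0.022239106848423597 28.675
0.049 [0.4951 0.0105 0.049 ] [ 0.5154 -0.4947  1.2877] 0.022568772303081446 28.9917
0.047 [0.495  0.0105 0.0469] [ 0.7513 -0.7321  1.6852] 0.022538557561328214 29.3083
0.045 [0.495  0.0105 0.0454] [-1.986  -0.3096  9.6617] 0.022415225572639915 29.625
0.043 [0.4951 0.0105 0.0448] [-9.0089 -0.8092 32.6837] 0.02248041786076149 29.9417
[-8.6087 -0.7545 32.4524]
```

View pics/c5.png

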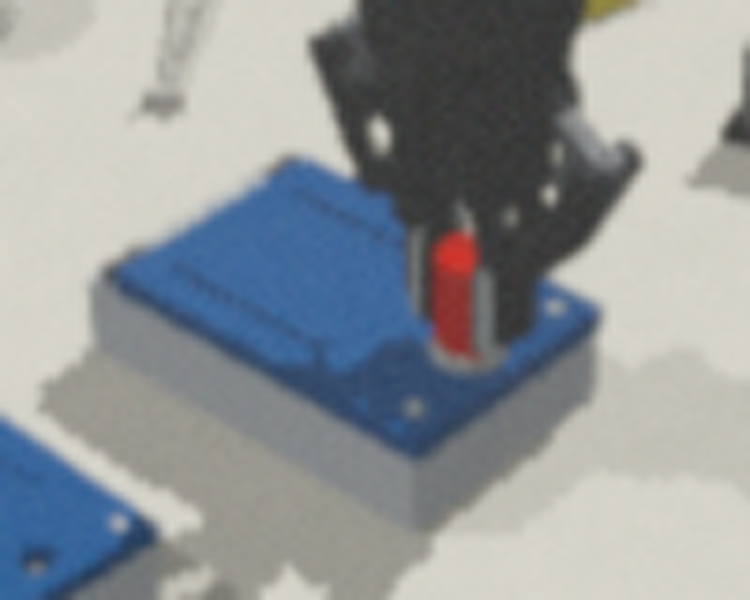

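The lid is shut flush with the collar on it: a hard stop at TCP z ≈ 0.045, as predicted. I'll ease the push to about 20 N and hand in.

Run:
```python
from push import *
from workcell import hand_in
bot.servo_line([.495,.0105,.044],velocity=.02);bot.dwell(.3)
f=fz();o=get_obs();print(f,o["position"],o["time_s"])
if f[2]>8: print(hand_in())
```

```text
[-5.58798266  0.10331653 20.63170128] [0.49504734 0.01048935 0.04508757] 31.0417
the job is handed in; nothing more can be done
None
```

I handed the job in at about 31 s: the lid is shut, the pin's collar is on it, and the hand is still pressing the pin down with about 20 N; no verdict was returned.

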